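# Load the tin carrier and hold its retaining rod through both bushings

### The arm

A 6-joint arm with a two-finger parallel gripper is mounted at the origin on the work surface. World frame = base frame: x ahead of the robot, y to its left, z up, the work surface at z = 0. Lengths are in m, angles in degrees, forces in N, time in s.
With the tool pointing down it reaches from about 0.375 to 0.9 m from the base axis. Payload 3.1 kg.
Tool frame: the origin (TCP) lies on the centre line of the jaws, within the pads' length; the fingertips stand 25 mm ahead of it and the grasp point (between the pads) lies 6 mm ahead of it; y points along the fingers, x is the direction in which the jaws open and shut, and the axes are right-handed (so a half turn about y gives the same grasp; the last joint's range is limited). The gripper opens to 87 mm and grips with 3 to 60 N. Pads are 19 mm wide; open, the fingers measure 117 mm over their backs; the gripper's body (75 mm by 190 mm) begins 51 mm behind the grasp point.
Start: joints at [54.345, 30.224, 82.088, -0, 67.689, -10.227], TCP at [0.268, 0.564, 0.248] pointing down, gripper open.
Joint ranges: [-176.69, 176.69], [-43.24, 126.21], [12.49, 139.97], [-82, 262], [0, 151.66], [-163.58, 163.58]. Speed limits (degrees/s): [159.86, 159.86, 180, 180, 180, 180].

### API

Orientations are given as a 3x3 rotation matrix whose columns are the frame's x, y, z axes.
In Python, from rig import * gives the robot as it stands.
- The arm moves only by the tool play_rows, never from a script. Its argument "commands" is a list of rows, each a list of 2 entries, a list of its own where there are three numbers: the shift along the world's x, y, z in m, then the turn, a rotation vector about the world's x, y, z in rad. A call has 1 to 10 rows; each row is the pose to reach, as a shift and turn from the pose commanded when the call began; what a row does not reach only later rows make up. A row lasts 1/8 s, in which the tool goes at most 62.5 mm and 10.7 degrees, less where a joint would pass 70% of its speed; a pose out of reach is approached as far as the arm can. A call with a gripper value outside its range is refused whole. "gripper" is the finger opening in m, from 0 to 0.087, set as the call begins (left out, the last holds). The fingers move at their own pace and stop on an object; the grip force is fixed at half the most. Time passes only in rows, so rows that repeat a pose let the fingers close. It gives the time, the measured TCP pose, the force and the opening at its end, in the units of the state.
- read_state(): the state, without advancing time (a new reading comes with each control period).
- capture(name): name is "scene" or "top"; returns a dict with "frame" (384x512x3 uint8, red, green, blue), "depth" (384x512 float32, m along the optical axis (not along the pixel's ray), 0 where there is no reading), "mtx" (3x3 intrinsics, pixels), "cam_to_world" (4x4, takes a point from camera to world coordinates). Camera axes: x right, y down, z forward; pixel columns grow to the right and rows downward; lengths in m; the calibration is good to about 2 mm. A picture is of the moment at which its call begins.
- hand_in(): hands the job in, once; it reports no verdict.
The state is a dict: "time_s": time; "joint_positions": joint angles; "qvel": joint speeds; "tau": joint torques, N m; "position": TCP position; "tcp_rot": TCP orientation; "force": force on the tool from outside, world axes, zero at the start; "moment": the same for the moment, N m; "opening": opening from 0.0 (shut) to 1.0 (fully open).
Only numpy, scipy, OpenCV 4.12 (cv2) and the standard library are available. Lean on these libraries where they do the work, as an engineer would, in place of code of your own. Each camera call takes 0.05 s, during which the arm holds its last target. There are 200 camera calls.

### The job

Stand the two tall sample tins upright in the carrier, one in each cell, and let go of them. Then take the steel retaining rod by its red handle and thread it, level, from the flared mouth of the right-hand brass bushing over the tins and on through the left-hand bushing, until its tip sticks out well clear (1 to 2.5 cm) on the left, with the handle not touching the carrier. Finish while still holding the rod there by its handle, still and not wedged, and leave the jar, the beaker and the flat tin alone.

Things in the scene. Friction and masses are not known exactly. Their poses are not given: they have to be found in the camera images.
- carrier: fixed two-cell tin carrier: steel floor plate 70 x 200 mm, 5 mm thick, two cells along its y axis, blue end plates 6 mm thick at y = -90 and +90 mm, 60 mm wide, tops 112 mm high, a brass bushing in each. Origin at the centre of its underside; z up; y along both bores (axis at x = 0, z = 95 mm), pointing left and up to 0.45 rad away from the robot (yaw -0.45 to 0)
- cell_right (a point): centre of the floor (5 mm above the work surface) of the carrier's cell at its -y end; cells are 62 x 62 mm inside (x, y), walls 4 mm thick, their tops 33 mm above the work surface
- cell_left (a point): centre of the floor of the carrier's cell at its +y end, same size, 66 mm from the other
- near_mouth (a point): centre of the flared mouth of the right-hand bushing, where the rod enters: (0, -104, 95) mm in the carrier's frame. Each bushing is 28 mm long in y, bore 14 mm, its -y (right-hand) end flared over the first 10 mm to 24 mm inside, 31 mm outside
- far_mouth (a point): centre of the flared mouth of the left-hand bushing, which the rod meets next: (0, 76, 95) mm in the carrier's frame; its far face is 28 mm further along +y
- tin_plain: gold tin, 52 mm in diameter, 70 mm tall, about 0.2 kg, standing; origin at the centre of its underside, z up
- tin_label: the same tin with a white paper band round it; origin at the centre of its underside, z up. Either tin may go into either cell
- rod: retaining rod, about 90 g: a red handle block 16 mm wide (x), 40 mm long (y), 32 mm high (z), with a round-ended steel rod 10 mm in diameter along +y. Origin at the handle's centre, on the rod's axis; y towards the tip, z up. It lies level and loose in its rest, axis 60 mm above the work surface, pointing left within 0.25 rad of world y; lift it straight up
- rod_tip (a point): the rod's free end, on its axis, 260 mm from the handle's centre along the rod's +y
- handle_front (a point): centre of the handle's face that the rod leaves, 20 mm from the handle's centre along the rod's +y
- rest: fixed white rod rest, base 60 x 240 x 8 mm (y from -140 to 100 mm); origin on the work surface, y along the rod. A post 10 mm wide (x), 30 mm long, its top 44 mm high, stands under the handle at y = -120 mm, and a fork 30 mm wide with its prongs 65 mm high carries the rod at y = 70 mm
- jar: amber jar with red cap, 48 mm in diameter, 65 mm tall, loose, not to be disturbed; origin at the centre of its underside
- beaker: glass beaker, 60 mm in diameter, 75 mm tall, loose, not to be disturbed; origin at the centre of its underside
- tin_flat: flat gold tin, 80 mm in diameter, 35 mm tall, loose, not to be disturbed; origin at the centre of its underside
Not all that is in view belongs to the job. There is more than one size of the rest; the job needs the larger.

How it is judged (in metres and radians):
On the way, in this order (a step that is already met when the one before it is completed fails the run):
1. both tins stand in the carrier, one per cell, released (((x of tin_plain in the frame of carrier between -0.009 and 0.009 m and y of tin_plain in the frame of carrier between -0.042 and -0.024 m and z of tin_plain in the frame of carrier between 0 and 0.01 m and x of tin_label in the frame of carrier between -0.009 and 0.009 m and y of tin_label in the frame of carrier between 0.024 and 0.042 m and z of tin_label in the frame of carrier between 0 and 0.01 m) or (x of tin_plain in the frame of carrier between -0.009 and 0.009 m and y of tin_plain in the frame of carrier between 0.024 and 0.042 m and z of tin_plain in the frame of carrier between 0 and 0.01 m and x of tin_label in the frame of carrier between -0.009 and 0.009 m and y of tin_label in the frame of carrier between -0.042 and -0.024 m and z of tin_label in the frame of carrier between 0 and 0.01 m)) and angle between each of tin_plain, tin_label's own z axis and vertical below 0.1 rad and contact force between the fingers and tin_plain below 0.1 N and contact force between the fingers and tin_label below 0.1 N and linear speed of each of tin_plain, tin_label below 0.03 m/s), for 0.2 s.
2. the rod's tip has come in through the right-hand bushing, in line with the bores (y of rod_tip in the frame of carrier above -0.07 m and x of rod_tip in the frame of carrier between -0.012 and 0.012 m and z of rod_tip in the frame of carrier between 0.083 and 0.107 m and angle between the y axis of rod and the y axis of carrier, either way round below 0.1 rad), for 0.1 s.
At the end, for the whole second after the job is handed in: Tins upright, one per cell, released; rod through both bushings, tip 6 mm or more past the left one, handle 1 mm or more short of the right one, in line (tip within 7 mm, handle front 9 mm, 0.06 rad), still, gripped (over 1 N), under 12 N on the carrier, not on its rest (all of step 1 and y of rod_tip in the frame of carrier above 0.11 m and x of rod_tip in the frame of carrier between -0.007 and 0.007 m and z of rod_tip in the frame of carrier between 0.088 and 0.102 m and y of handle_front in the frame of carrier below -0.105 m and x of handle_front in the frame of carrier between -0.009 and 0.009 m and z of handle_front in the frame of carrier between 0.086 and 0.104 m and angle between the y axis of rod and the y axis of carrier, either way round below 0.06 rad and contact force between the fingers and rod above 1 N and contact force between rod and carrier below 12 N and contact force between rod and rest below 0.1 N and linear speed of rod below 0.03 m/s); the arm keeps its last pose, push and grip.
It fails at once if jar pushed more than 30 mm or tipped over (distance of jar from where it was at the start of the episode above 0.03 m or angle between jar's own z axis and vertical above 0.5 rad).
It fails at once if beaker pushed more than 30 mm or tipped over (distance of beaker from where it was at the start of the episode above 0.03 m or angle between beaker's own z axis and vertical above 0.5 rad).
It fails at once if tin_flat pushed more than 30 mm or tipped over (distance of tin_flat from where it was at the start of the episode above 0.03 m or angle between tin_flat's own z axis and vertical above 0.5 rad).
It also fails if it takes over 72 s, if anything falls off the work surface, if the arm or the gripper's body presses on something with over 40 N, if the wrist force passes 120 N, or if a joint passes its speed limit or range.

## Working session

There is one attempt and no reset: what is moved stays moved. The work goes in short steps, Python scripts to look and compute and a tool call to move; the robot and the scene stay as the last step left them, time stands still between calls to the robot, and variables do not carry over. Pictures are saved under pics/ and viewed, about 8 in all and at most 12, crops included, and the job is handed in when it is done.

Besides the shell and the picture viewer there is one more tool, called after "Call:" as name(argument=value, ...), one argument or row to a line, values as JSON. play_rows: Moves the arm, as the interface text tells. Its arguments: {"type":"object","properties":{"commands":{"type":"array"},"gripper":{"type":"number"}},"required":["commands"]}

```bash
ls; mkdir -p pics
python3 - <<'E'
from rig import *
import cv2,numpy as np
s=read_state();print(s)
for n in("scene","top"):
    c=capture(n);cv2.imwrite(f"pics/{n}0.png",c["frame"][:,:,::-1]);np.savez(f"{n}0.npz",**c);print(n,c["mtx"],c["cam_to_world"])
E
```

```text
pics
{'time_s': 0.0, 'joint_positions': array([ 5.43444158e+01,  3.02769411e+01,  8.21570471e+01, -2.05732255e-03,
        6.76880543e+01, -1.02262388e+01]), 'qvel': array([-0.00052122, -0.06923991, -0.01392802,  0.04163532, -0.01620484,
       -0.01055932]), 'tau': array([-8.51471623e-05, -4.40047038e+01, -1.76593870e+01,  6.33276463e-02,
        5.84641483e-02, -1.87565424e-04]), 'position': array([0.26794172, 0.56389842, 0.24658961]), 'tcp_rot': array([[ 4.29384122e-01, -1.21463512e-03, -9.03121144e-01],
       [ 9.03119514e-01, -1.75009934e-03,  4.29385701e-01],
       [-2.10209867e-03, -9.99997731e-01,  3.45495813e-04]]), 'force': array([-0.38419704, -0.96508765,  0.74006923]), 'moment': array([ 0.01228609,  0.01088421, -0.01636316]), 'opening': 1.000883707579157}
scene [[447.94751473   0.         260.5845682 ]
 [  0.         447.94751473 190.23060953]
 [  0.           0.           1.        ]] [[ 0.21482922  0.72351886 -0.65602505  1.37122358]
 [ 0.97651881 -0.17020483  0.13206564 -0.21221831]
 [-0.01610665 -0.66899236 -0.74309474  0.99951326]
 [ 0.          0.          0.          1.        ]]
top [[359.85753786   0.         252.05660888]
 [  0.         359.85753786 191.80350744]
 [  0.           0.           1.        ]] [[-0.02828615 -0.98455296  0.17278706  0.40364337]
 [-0.99948755  0.03044837  0.00987562 -0.06413013]
 [-0.01498415 -0.17241918 -0.98490969  1.25550695]
 [ 0.          0.          0.          1.        ]]
```

View pics/top0.png

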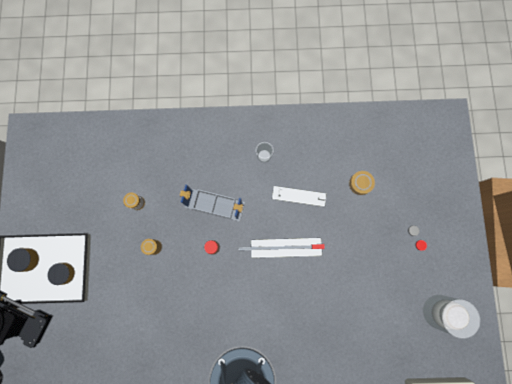

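View pics/scene0.png

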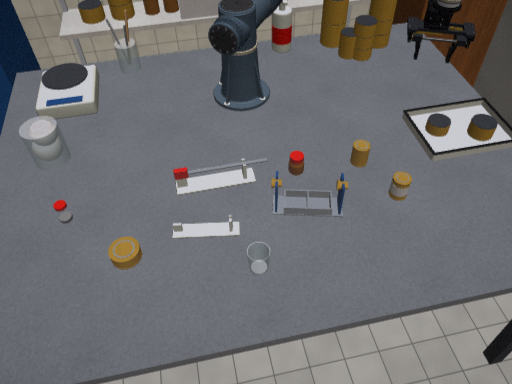

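```bash
cat > h.py <<'E'
import numpy as np,cv2
from rig import *
def cloud(c):
    d=c["depth"];K=c["mtx"];v,u=np.mgrid[:d.shape[0],:d.shape[1]]
    P=np.stack([(u-K[0,2])*d/K[0,0],(v-K[1,2])*d/K[1,1],d],-1)
    T=c["cam_to_world"];return P@T[:3,:3].T+T[:3,3]
def hsv(c): return cv2.cvtColor(c["frame"],cv2.COLOR_RGB2HSV).astype(int)
def proj(c,p):
    T=np.linalg.inv(c["cam_to_world"]);q=T[:3,:3]@np.array(p)+T[:3,3];q=c["mtx"]@q;return q[:2]/q[2]
E
python3 - <<'E'
from h import *
t=np.load("top0.npz");s=np.load("scene0.npz")
a=cv2.resize(t["frame"][150:280,110:340],None,fx=3.4,fy=3.4,interpolation=cv2.INTER_CUBIC)[:, :780]
b=cv2.resize(s["frame"][135:245,165:425],None,fx=3,fy=3,interpolation=cv2.INTER_CUBIC)[:, :780]
im=np.vstack([cv2.resize(a,(600,340)),cv2.resize(b,(600,255))]);cv2.imwrite("pics/crop1.png",im[:,:,::-1])
for n,c,px in(("top",t,dict(tinA=(132,200),tinB=(149,246),jar=(211,247),beaker=(264,151),flat=(362,183),handle=(318,246),plate=(215,203))),("scene",s,dict(tinA=(400,186),tinB=(360,153),jar=(297,163),beaker=(259,258),flat=(125,252),handle=(181,173)))):
    P=cloud(c);H=hsv(c)
    # table level check
    for k,(u,v) in px.items():
        w=P[v-22:v+23,u-22:u+23].reshape(-1,3);ctr=P[v,u]
        w=w[(w[:,2]>.012)&(np.hypot(*(w[:,:2]-ctr[:2]).T)<.05)]
        zt=np.percentile(w[:,2],95);top=w[w[:,2]>zt-.006]
        (cx,cy),r=cv2.minEnclosingCircle(top[:,:2].astype(np.float32))
        print(n,k,ctr.round(4),'top z',zt.round(4),'c',round(cx,4),round(cy,4),'r',round(r,4),len(top))
    print('table z',np.median(P[215:235,160:200][...,2]) if n=="top" else np.median(P[90:130,300:340][...,2]))
E
```

```text
top tinA [0.5955 0.3489 0.0744] top z 0.0743 c 0.5983 0.3533 r 0.0264 164
top tinB [0.442  0.2893 0.0725] top z 0.0737 c 0.442 0.291 r 0.0262 186
top jar [0.4331 0.0873 0.0668] top z 0.0692 c 0.4351 0.0879 r 0.0211 100
top beaker [ 0.7715 -0.0988  0.0022] top z 0.0777 c 0.7544 -0.0986 r 0.0298 49
top flat [ 0.6363 -0.4302  0.0379] top z 0.0407 c 0.6416 -0.434 r 0.0405 315
top handle [ 0.4261 -0.26    0.0788] top z 0.0792 c 0.4269 -0.2604 r 0.0202 61
top plate [0.5855 0.0785 0.0158] top z 0.0367 c 0.585 0.0782 r 0.05 69
table z 0.00031296303952355053
scene tinA [0.6149 0.3431 0.0582] top z 0.0721 c 0.5962 0.355 r 0.0276 203
scene tinB [0.4617 0.2816 0.0592] top z 0.0728 c 0.4423 0.2926 r 0.028 149
scene jar [0.456  0.0852 0.0558] top z 0.0666 c 0.4326 0.0896 r 0.0226 117
scene beaker [ 0.7302 -0.0918  0.0108] top z 0.0749 c 0.7514 -0.0974 r 0.0301 97
scene flat [ 0.6507 -0.4291  0.0363] top z 0.0381 c 0.6396 -0.4333 r 0.0409 575
scene handle [ 0.431  -0.2576  0.0691] top z 0.0773 c 0.4225 -0.2604 r 0.0197 63
table z 0.00021608705348102886
```

View pics/crop1.png

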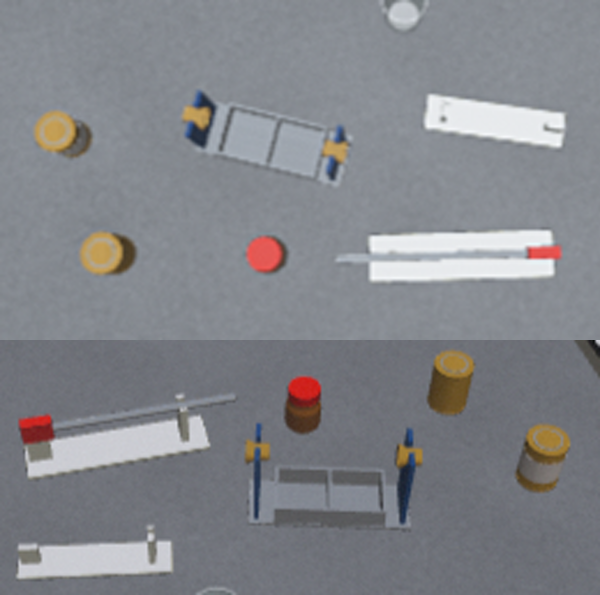

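```bash
cat > fit.py <<'E'
from h import *
from scipy.optimize import least_squares
def box(p,c,s):
    q=np.abs(p-np.array(c))-np.array(s)/2
    return np.linalg.norm(np.maximum(q,0),axis=1)+np.minimum(q.max(1),0)
def cyl(p,c,ax,r,l):
    q=p-np.array(c);a=np.abs(q[:,ax])-l/2;b=np.linalg.norm(np.delete(q,ax,1),axis=1)-r
    return np.hypot(np.maximum(a,0),np.maximum(b,0))+np.minimum(np.maximum(a,b),0)
def carrier(p):
    d=[box(p,(0,0,.0025),(.07,.2,.005))]
    for s in(-1,1):
        d+=[box(p,(0,s*.09,.056),(.06,.006,.112)),box(p,(s*.033,0,.019),(.004,.136,.028)),
            cyl(p,(0,s*.09-.009,.095),1,.0155,.010),cyl(p,(0,s*.09+.005,.095),1,.011,.018)]
    d+=[box(p,(0,y,.019),(.07,.004,.028)) for y in(-.066,0,.066)]
    return np.min(d,0)
def rod(p): return np.minimum(box(p,(0,0,0),(.016,.04,.032)),cyl(p,(0,.14,0),1,.005,.24))
def tin(p): return cyl(p,(0,0,.035),2,.026,.07)
def loc(P,x):
    c,s=np.cos(x[2]),np.sin(x[2]);q=P-np.r_[x[:2],x[3]]
    return np.c_[c*q[:,0]+s*q[:,1],-s*q[:,0]+c*q[:,1],q[:,2]]
def fit(P,sdf,x0,zmin,gate,yaw=True):
    x=np.array(x0,float)
    for g in gate:
        W=P.reshape(-1,3);W=W[(W[:,2]>zmin)];W=W[np.abs(sdf(loc(W,x)))<g]
        f=lambda y:sdf(loc(W,y if yaw else np.r_[y[:2],0,y[3]]))
        r=least_squares(f,x,loss='soft_l1',f_scale=.002);x=r.x
    return x.round(4),len(W),round(float(np.median(np.abs(f(x)))),4)
E
python3 - <<'E'
from fit import *
for n in("top0","scene0"):
    c=np.load(n+".npz");P=cloud(c)
    print(n)
    print(' carrier',fit(P,carrier,[.585,.078,-.2,0],.004,(.03,.012,.008)))
    print(' rod',fit(P,rod,[.425,-.26,.0,.061],.052,(.02,.01,.007)))
    print(' label',fit(P,tin,[.597,.354,0,0],.006,(.015,.008,.006),False))
    print(' plain',fit(P,tin,[.442,.292,0,0],.006,(.015,.008,.006),False))
E
```

```text
top0
 carrier (array([ 0.5836,  0.0811, -0.2746,  0.0018]), 1136, 0.0009)
 rod (array([ 4.266e-01, -2.598e-01, -3.000e-04,  6.100e-02]), 301, 0.0011)
 label (array([0.5984, 0.3539, 0.    , 0.001 ]), 282, 0.001)
 plain (array([ 4.422e-01,  2.915e-01, -1.000e-04,  9.000e-04]), 277, 0.0009)
scene0
 carrier (array([ 0.5812,  0.0825, -0.2747,  0.0006]), 1621, 0.0009)
 rod (array([ 0.4234, -0.2611, -0.007 ,  0.0609]), 407, 0.0013)
 label (array([ 5.953e-01,  3.553e-01, -3.000e-04,  0.000e+00]), 474, 0.001)
 plain (array([ 4.389e-01,  2.926e-01, -1.000e-04,  6.000e-04]), 405, 0.0013)
```

Call:
play_rows(
  commands=[
    [[0.1,-0.06,-0.02],[0,0,-0.4]],
    [[0.329,-0.2094,-0.08],[0,0,-1.4017]],
    [[0.329,-0.2094,-0.08],[0,0,-1.4017]],
    [[0.329,-0.2094,-0.08],[0,0,-1.4017]],
    [[0.329,-0.2094,-0.08],[0,0,-1.4017]],
    [[0.329,-0.2094,-0.08],[0,0,-1.4017]],
    [[0.329,-0.2094,-0.08],[0,0,-1.4017]],
    [[0.329,-0.2094,-0.08],[0,0,-1.4017]],
    [[0.329,-0.2094,-0.08],[0,0,-1.4017]],
    [[0.329,-0.2094,-0.08],[0,0,-1.4017]],
  ],
  gripper=0.087,
)

```text
time_s: 1.35
position: [0.5968, 0.3553, 0.1673]
tcp_rot: [[0.963, -0.001, 0.27], [-0.27, -0.0, 0.963], [-0.001, -1.0, -0.0]]
force: [-0.3, 1.1, -0.5]
opening: 1.002
```

Call:
play_rows(
  commands=[
    [[0,0,-0.03],[0,0,0]],
    [[0,0,-0.06],[0,0,0]],
    [[0,0,-0.085],[0,0,0]],
    [[0,0,-0.101],[0,0,0]],
    [[0,0,-0.101],[0,0,0]],
    [[0,0,-0.101],[0,0,0]],
  ],
)

```text
time_s: 2.1
position: [0.598, 0.3555, 0.0676]
tcp_rot: [[0.963, 0.002, 0.271], [-0.271, 0.001, 0.963], [0.002, -1.0, 0.001]]
force: [-0.4, 0.5, 0.5]
opening: 0.997
```

Call:
play_rows(
  commands=[
    [[0,0,0],[0,0,0]],
    [[0,0,0],[0,0,0]],
    [[0,0,0],[0,0,0]],
    [[0,0,0],[0,0,0]],
    [[0,0,0],[0,0,0]],
    [[0,0,0],[0,0,0]],
  ],
  gripper=0.04,
)

```text
time_s: 2.85
position: [0.5969, 0.3551, 0.0666]
tcp_rot: [[0.963, -0.001, 0.271], [-0.271, -0.0, 0.963], [-0.001, -1.0, -0.0]]
force: [-1.7, -0.4, 2.3]
opening: 0.591
```

Call:
play_rows(
  commands=[
    [[0,0,0.02],[0,0,0]],
    [[0,0,0.06],[0,0,0]],
    [[0,0,0.11],[0,0,0]],
    [[0,0,0.14],[0,0,0]],
    [[0,-0.05,0.14],[0,0,0]],
    [[-0.003,-0.1,0.14],[0,0,0]],
    [[-0.005,-0.16,0.14],[0,0,0]],
    [[-0.0056,-0.22,0.14],[0,0,0]],
    [[-0.0056,-0.241,0.14],[0,0,0]],
    [[-0.0056,-0.241,0.14],[0,0,0]],
  ],
)

```text
time_s: 4.1
position: [0.5922, 0.1128, 0.2073]
tcp_rot: [[0.962, 0.001, 0.274], [-0.274, 0.0, 0.962], [0.001, -1.0, 0.001]]
force: [0.1, 1.1, -3.0]
opening: 0.59
```

Run:
```python
from fit import *
print(read_state()["position"],read_state()["force"])
for n in("top","scene"):
    c=capture(n);P=cloud(c);np.savez(n+"1.npz",**c)
    print(n,fit(P,tin,[.5914,.1136,0,.14],.13,(.012,.008,.006),False))
```

```text
[0.59217071 0.11275735 0.20726012] [ 0.14825079  1.06868007 -3.00545181]
top (array([0.5944, 0.1118, 0.    , 0.1421]), 53, 0.0004)
scene (array([ 5.913e-01,  1.146e-01, -1.000e-04,  1.407e-01]), 202, 0.0008)
```

Call:
play_rows(
  commands=[
    [[-0.0012,0.0003,0],[0,0,0]],
    [[-0.0012,0.0003,-0.03],[0,0,0]],
    [[-0.0012,0.0003,-0.06],[0,0,0]],
    [[-0.0012,0.0003,-0.085],[0,0,0]],
    [[-0.0012,0.0003,-0.105],[0,0,0]],
    [[-0.0012,0.0003,-0.12],[0,0,0]],
    [[-0.0012,0.0003,-0.13],[0,0,0]],
    [[-0.0012,0.0003,-0.134],[0,0,0]],
    [[-0.0012,0.0003,-0.134],[0,0,0]],
    [[-0.0012,0.0003,-0.134],[0,0,0]],
  ],
)

```text
time_s: 5.45
position: [0.591, 0.1143, 0.0732]
tcp_rot: [[0.962, 0.001, 0.271], [-0.271, 0.0, 0.962], [0.001, -1.0, 0.0]]
force: [0.5, -0.4, -1.3]
opening: 0.589
```

Call:
play_rows(
  commands=[
    [[0,0,-0.001],[0,0,0]],
    [[0,0,-0.001],[0,0,0]],
    [[0,0,-0.001],[0,0,0]],
    [[0,0,-0.001],[0,0,0]],
    [[0,0,-0.001],[0,0,0]],
    [[0,0,-0.001],[0,0,0]],
  ],
  gripper=0.087,
)

```text
time_s: 6.2
position: [0.5905, 0.1144, 0.0715]
tcp_rot: [[0.963, -0.0, 0.271], [-0.271, -0.0, 0.963], [-0.0, -1.0, -0.0]]
force: [0.3, 0.2, 0.9]
opening: 0.991
```

Call:
play_rows(
  commands=[
    [[0,0,0.03],[0,0,0]],
    [[0,0,0.07],[0,0,0]],
    [[0,0,0.128],[0,0,0]],
    [[0,0.05,0.128],[0,0,0]],
    [[-0.05,0.1,0.12],[0,0,0]],
    [[-0.1,0.15,0.11],[0,0,0]],
    [[-0.15,0.178,0.1],[0,0,0]],
    [[-0.15,0.178,0.1],[0,0,0]],
    [[-0.15,0.178,0.1],[0,0,0]],
    [[-0.15,0.178,0.1],[0,0,0]],
  ],
)

```text
time_s: 7.45
position: [0.4426, 0.292, 0.172]
tcp_rot: [[0.962, 0.003, 0.272], [-0.272, 0.001, 0.962], [0.002, -1.0, 0.001]]
force: [-0.3, -0.6, 0.8]
opening: 1.003
```

Run:
```python
from fit import *
s=read_state();print(s["position"],s["force"],s["opening"])
for n in("top","scene"):
    c=capture(n);P=cloud(c);np.savez(n+"2.npz",**c)
    print(n,fit(P,tin,[.5914,.1136,0,.005],.042,(.012,.008,.006),False),fit(P,tin,[.4406,.292,0,0],.006,(.012,.008,.006),False))
```

```text
[0.44262697 0.29202894 0.17200512] [-0.30314492 -0.60378706  0.81413749] 1.0026655319979312
top (array([0.5932, 0.1129, 0.6022, 0.0063]), 221, 0.001) (array([ 0.4423,  0.2917, -0.5306,  0.0011]), 245, 0.0009)
scene (array([0.5901, 0.1146, 0.    , 0.0052]), 344, 0.0011) (array([ 4.390e-01,  2.928e-01, -5.000e-04,  2.000e-04]), 409, 0.0012)
```

Call:
play_rows(
  commands=[
    [[0,0,-0.02],[0,0,0]],
    [[0,0,-0.06],[0,0,0]],
    [[0,0,-0.09],[0,0,0]],
    [[0,0,-0.105],[0,0,0]],
    [[0,0,-0.105],[0,0,0]],
    [[0,0,-0.105],[0,0,0]],
  ],
)

```text
time_s: 8.3
position: [0.4415, 0.2925, 0.0674]
tcp_rot: [[0.962, 0.002, 0.272], [-0.272, 0.001, 0.962], [0.002, -1.0, 0.001]]
force: [-0.5, -0.7, 0.7]
opening: 0.999
```

Call:
play_rows(
  commands=[
    [[0,0,0],[0,0,0]],
    [[0,0,0],[0,0,0]],
    [[0,0,0],[0,0,0]],
    [[0,0,0],[0,0,0]],
    [[0,0,0],[0,0,0]],
    [[0,0,0],[0,0,0]],
  ],
  gripper=0.04,
)

```text
time_s: 9.05
position: [0.4405, 0.2924, 0.0666]
tcp_rot: [[0.963, -0.0, 0.271], [-0.271, 0.0, 0.963], [-0.0, -1.0, 0.0]]
force: [0.0, 0.2, 1.7]
opening: 0.596
```

Call:
play_rows(
  commands=[
    [[0,0,0.02],[0,0,0]],
    [[0,0,0.07],[0,0,0]],
    [[0,0,0.12],[0,0,0]],
    [[0,-0.03,0.14],[0,0,0]],
    [[0.03,-0.08,0.14],[0,0,0]],
    [[0.06,-0.13,0.14],[0,0,0]],
    [[0.09,-0.18,0.14],[0,0,0]],
    [[0.12,-0.225,0.14],[0,0,0]],
    [[0.1326,-0.2419,0.14],[0,0,0]],
    [[0.1326,-0.2419,0.14],[0,0,0]],
  ],
)

```text
time_s: 10.3
position: [0.5733, 0.0496, 0.206]
tcp_rot: [[0.962, -0.001, 0.273], [-0.273, 0.0, 0.962], [-0.001, -1.0, 0.0]]
force: [0.1, 0.9, -1.0]
opening: 0.589
```

Run:
```python
from fit import *
s=read_state();print(s["position"],s["force"],s["opening"])
for n,x in(("top",[.5836,.0811]),("scene",[.5812,.0825])):
    c=capture(n);P=cloud(c)
    r=fit(P,tin,[.5734,.05,0,.14],.13,(.012,.008,.006),False);d=r[0][:2]-(np.array(x)-.033*np.array([.2713,.9625]))
    print(n,r,'err',d)
```

```text
[0.573257   0.04960754 0.2059759 ] [ 0.06863792  0.90776821 -1.01424063] 0.5891648001120466
top (array([0.5727, 0.0491, 0.    , 0.14  ]), 3, 0.0) err [-0.0019471 -0.0002375]
scene (array([0.5704, 0.0514, 0.    , 0.1384]), 194, 0.0008) err [-0.0018471  0.0006625]
```

Call:
play_rows(
  commands=[
    [[0.0012,0,0],[0,0,0]],
    [[0.0012,0,-0.03],[0,0,0]],
    [[0.0012,0,-0.06],[0,0,0]],
    [[0.0012,0,-0.085],[0,0,0]],
    [[0.0012,0,-0.105],[0,0,0]],
    [[0.0012,0,-0.12],[0,0,0]],
    [[0.0012,0,-0.13],[0,0,0]],
    [[0.0012,0,-0.134],[0,0,0]],
    [[0.0012,0,-0.134],[0,0,0]],
    [[0.0012,0,-0.135],[0,0,0]],
  ],
)

```text
time_s: 11.65
position: [0.5749, 0.0504, 0.0722]
tcp_rot: [[0.962, 0.001, 0.271], [-0.271, -0.0, 0.962], [0.001, -1.0, 0.0]]
force: [1.2, -0.6, -1.3]
opening: 0.592
```

Call:
play_rows(
  commands=[
    [[0,0,0],[0,0,0]],
    [[0,0,0],[0,0,0]],
    [[0,0,0],[0,0,0]],
    [[0,0,0],[0,0,0]],
    [[0,0,0],[0,0,0]],
    [[0,0,0],[0,0,0]],
  ],
  gripper=0.087,
)

```text
time_s: 12.4
position: [0.5743, 0.0504, 0.0715]
tcp_rot: [[0.963, -0.0, 0.271], [-0.271, -0.0, 0.963], [-0.0, -1.0, -0.0]]
force: [0.1, -0.6, 0.2]
opening: 0.996
```

Call:
play_rows(
  commands=[
    [[0,0,0.03],[0,0,0]],
    [[0,0,0.08],[0,0,0]],
    [[0,0,0.128],[0,0,0]],
    [[-0.02,-0.05,0.128],[0,0,0]],
    [[-0.05,-0.1,0.128],[0,0,0.05]],
    [[-0.08,-0.15,0.128],[0,0,0.1]],
    [[-0.11,-0.2,0.128],[0,0,0.15]],
    [[-0.14,-0.25,0.128],[0,0,0.2]],
    [[-0.149,-0.3105,0.128],[0,0,0.271]],
    [[-0.149,-0.3105,0.128],[0,0,0.271]],
  ],
)

```text
time_s: 13.65
position: [0.4254, -0.265, 0.2]
tcp_rot: [[1.0, 0.003, 0.01], [-0.01, -0.003, 1.0], [0.003, -1.0, -0.003]]
force: [0.4, 1.2, -0.1]
opening: 0.997
```

Run:
```python
from fit import *
s=read_state();print(s["position"],s["force"],s["opening"])
for n in("top","scene"):
    c=capture(n);P=cloud(c);np.savez(n+"3.npz",**c);cv2.imwrite(f"pics/{n}3.png",c["frame"][:,:,::-1])
    print(n,*[fit(P,tin,[*q,0,.005],.042,(.012,.008,.006),False) for q in((.5914,.1136),(.5734,.05))])
    print(fit(P,rod,[.425,-.26,.0,.061],.052,(.012,.01,.007)),fit(P,carrier,[.582,.082,-.2747,0],.004,(.015,.008)))
```

```text
[ 0.42535365 -0.26501444  0.19999072] [ 0.44673136  1.15442407 -0.08672523] 0.9972850273565051
top (array([0.5929, 0.1135, 0.6038, 0.0065]), 221, 0.001) (array([ 0.5768,  0.0502, -0.0022,  0.0064]), 210, 0.0011)
(array([ 4.267e-01, -2.591e-01, -3.000e-04,  6.080e-02]), 241, 0.0011) (array([ 0.5837,  0.0813, -0.2784,  0.0021]), 779, 0.0008)
scene (array([ 5.902e-01,  1.144e-01, -3.000e-04,  5.000e-03]), 346, 0.0009) (array([0.5735, 0.0507, 0.5758, 0.0053]), 337, 0.0011)
(array([ 0.4233, -0.2606, -0.0049,  0.0609]), 406, 0.0012) (array([ 0.5803,  0.0828, -0.2766,  0.0009]), 1203, 0.0009)
```

View pics/scene3.png

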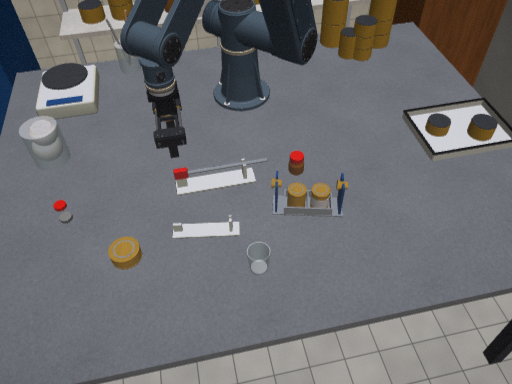

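Call:
play_rows(
  commands=[
    [[0,0,-0.03],[0,0,0]],
    [[0,0,-0.07],[0,0,0]],
    [[0,0,-0.1],[0,0,0]],
    [[0,0,-0.12],[0,0,0]],
    [[0,0,-0.132],[0,0,0]],
    [[0,0,-0.132],[0,0,0]],
    [[0,0,-0.132],[0,0,0]],
  ],
)

```text
time_s: 14.62
position: [0.4258, -0.26, 0.0682]
tcp_rot: [[1.0, 0.001, 0.003], [-0.003, -0.001, 1.0], [0.001, -1.0, -0.001]]
force: [-1.4, -0.2, -0.2]
opening: 0.998
```

Call:
play_rows(
  commands=[
    [[0,0,0],[0,0,0]],
    [[0,0,0],[0,0,0]],
    [[0,0,0],[0,0,0]],
    [[0,0,0],[0,0,0]],
    [[0,0,0],[0,0,0]],
    [[0,0,0],[0,0,0]],
    [[0,0,0],[0,0,0]],
    [[0,0,0],[0,0,0]],
  ],
  gripper=0.005,
)

```text
time_s: 15.62
position: [0.4253, -0.26, 0.0675]
tcp_rot: [[1.0, -0.0, 0.004], [-0.004, 0.0, 1.0], [-0.0, -1.0, 0.0]]
force: [0.1, 0.7, 0.3]
opening: 0.183
```

Call:
play_rows(
  commands=[
    [[0,0,0.01],[0,0,0]],
    [[0,0,0.03],[0,0,0]],
    [[0,0,0.06],[0,0,0]],
    [[0,0,0.08],[0,0,0]],
    [[0,0,0.08],[0,0,0]],
    [[0.01,-0.01,0.08],[0,0,-0.05]],
    [[0.02,-0.02,0.08],[0,0,-0.12]],
    [[0.04,-0.035,0.08],[0,0,-0.2]],
    [[0.0489,-0.0427,0.08],[0,0,-0.272]],
    [[0.0489,-0.0427,0.08],[0,0,-0.272]],
  ],
)

```text
time_s: 16.88
position: [0.4743, -0.303, 0.1465]
tcp_rot: [[0.962, -0.001, 0.271], [-0.271, 0.001, 0.962], [-0.001, -1.0, 0.0]]
force: [-0.4, 0.2, -1.3]
opening: 0.185
```

Call:
play_rows(
  commands=[
    [[0,0,0],[0,0,0]],
    [[0,0,0],[0,0,0]],
    [[0,0,0],[0,0,0]],
    [[0,0,0],[0,0,0]],
  ],
)

```text
time_s: 17.38
position: [0.4741, -0.3026, 0.1476]
tcp_rot: [[0.962, -0.0, 0.272], [-0.272, 0.0, 0.962], [-0.0, -1.0, 0.0]]
force: [-0.1, 0.1, -0.7]
opening: 0.184
```

```bash
cat >> fit.py <<'E'
def rodfit(P,x0,gate=(.02,.01,.007)):  # x,y,yaw,z,pitch (tip up +); steel part only; y along axis is loose
    x=np.array(x0,float);W0=P.reshape(-1,3);W0=W0[W0[:,2]>.04]
    def L(W,x):
        q=loc(W,x[:4]);c,s=np.cos(x[4]),np.sin(x[4])
        return np.c_[q[:,0],c*q[:,1]+s*q[:,2],-s*q[:,1]+c*q[:,2]]
    def m(W,x):
        q=L(W,x);return rod(q),q
    for g in gate:
        d,q=m(W0,x);W=W0[(abs(d)<g)&(q[:,1]>.025)];f=lambda y:cyl(L(W,y),(0,.14,0),1,.005,.24)
        x=least_squares(f,x,loss='soft_l1',f_scale=.002).x
    return x.round(4),len(W),round(float(np.median(abs(f(x)))),4)
def report(x,c):  # rod tip/handle front in carrier frame
    yw,p=x[2],x[4];a=np.array([-np.sin(yw)*np.cos(p),np.cos(yw)*np.cos(p),np.sin(p)]);o=np.r_[x[:2],x[3]]
    return [loc((o+k*a)[None],np.array(c))[0].round(4) for k in(.02,.26)]
E
python3 - <<'E'
from fit import *
s=read_state();print(s["position"],s["tcp_rot"].round(4),s["force"],s["opening"])
p=s["position"]
for n,cc in(("top",[.5836,.0812,-.2755,.0018]),("scene",[.5807,.0826,-.2755,.0007])):
    c=capture(n);P=cloud(c);np.savez(n+"4.npz",**c);cv2.imwrite(f"pics/{n}4.png",c["frame"][:,:,::-1])
    r=rodfit(P,[p[0],p[1],-.276,p[2]-.006,0]);print(n,r,report(r[0],cc))
E
```

```text
[ 0.47408541 -0.30261036  0.14763703] [[ 0.9623 -0.      0.2721]
 [-0.2721  0.      0.9623]
 [-0.     -1.      0.    ]] [-0.12586     0.08092104 -0.67127161] 0.18364902755499235
top (array([ 0.4755, -0.3055, -0.274 ,  0.1417, -0.0054]), 233, 0.0009) [array([ 0.0011, -0.3815,  0.1398]), array([ 0.0008, -0.1415,  0.1385])]
scene (array([ 0.4728, -0.3043, -0.2732,  0.1414, -0.0083]), 322, 0.0011) [array([ 0.0014, -0.3817,  0.1405]), array([ 0.0008, -0.1417,  0.1385])]
```

View pics/scene4.png

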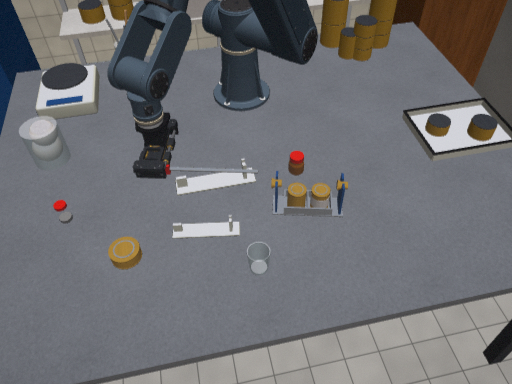

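Call:
play_rows(
  commands=[
    [[-0.001,0.0003,-0.015],[0.002,-0.0005,0]],
    [[-0.001,0.0003,-0.03],[0.004,-0.001,0]],
    [[-0.001,0.0003,-0.0437],[0.0058,-0.0016,0]],
    [[-0.001,0.0003,-0.0437],[0.0058,-0.0016,0]],
    [[-0.001,0.0003,-0.0437],[0.0058,-0.0016,0]],
    [[-0.001,0.0003,-0.0437],[0.0058,-0.0016,0]],
  ],
)

```text
time_s: 18.23
position: [0.4735, -0.3027, 0.1043]
tcp_rot: [[0.962, 0.002, 0.272], [-0.272, 0.005, 0.962], [0.001, -1.0, 0.005]]
force: [0.8, 0.5, -0.6]
opening: 0.179
```

```bash
cat > chk.py <<'E'
from fit import *
s=read_state();print(s["time_s"],s["position"],s["force"],s["moment"].round(2),s["opening"])
p=s["position"]
for n,cc in(("top",[.5836,.0812,-.2755,.0018]),("scene",[.5807,.0826,-.2755,.0007])):
    c=capture(n);P=cloud(c);cv2.imwrite(f"pics/{n}_{s['time_s']:.1f}.png",c["frame"][:,:,::-1])
    r=rodfit(P,[p[0],p[1],-.274,p[2]-.006,0],(.012,.008,.006));print(n,r,report(r[0],cc))
E
python3 chk.py
```

```text
18.225 [ 0.47353509 -0.30273829  0.10428818] [ 0.75226746  0.46009697 -0.57244657] [-0.14  0.11  0.05] 0.17918811965144613
top (array([ 0.4753, -0.3046, -0.2732,  0.098 ,  0.0066]), 107, 0.0011) [array([ 0.0007, -0.3807,  0.0963]), array([ 1.000e-04, -1.407e-01,  9.790e-02])]
scene (array([ 0.4721, -0.305 , -0.2732,  0.0974,  0.0035]), 310, 0.001) [array([ 0.0009, -0.3825,  0.0968]), array([ 0.0003, -0.1425,  0.0976])]
```

Call:
play_rows(
  commands=[
    [[-0.0005,0.0001,-0.0018],[-0.0029,0.0008,0]],
    [[-0.0005,0.0001,-0.0018],[-0.0029,0.0008,0]],
    [[0.0022,0.0097,-0.0018],[-0.0029,0.0008,0]],
    [[0.0049,0.0193,-0.0018],[-0.0029,0.0008,0]],
    [[0.0076,0.029,-0.0018],[-0.0029,0.0008,0]],
    [[0.0104,0.0386,-0.0018],[-0.0029,0.0008,0]],
    [[0.0131,0.0482,-0.0018],[-0.0029,0.0008,0]],
    [[0.0158,0.0578,-0.0018],[-0.0029,0.0008,0]],
    [[0.0158,0.0578,-0.0018],[-0.0029,0.0008,0]],
    [[0.0158,0.0578,-0.0018],[-0.0029,0.0008,0]],
  ],
)

```text
time_s: 19.58
position: [0.4892, -0.2448, 0.1021]
tcp_rot: [[0.962, 0.001, 0.272], [-0.272, 0.003, 0.962], [0.0, -1.0, 0.003]]
force: [-0.7, -0.4, -0.5]
opening: 0.18
```

```bash
python3 chk.py
python3 - <<'E'
import cv2,glob
im=cv2.imread(sorted(glob.glob("pics/scene_19*"))[-1])
im=cv2.resize(im[135:225,130:370],None,fx=3.3,fy=3.3,interpolation=cv2.INTER_CUBIC);cv2.imwrite("pics/crop2.png",im)
E
```

```text
19.575 [ 0.48915274 -0.24483097  0.10210401] [-0.69913595 -0.42664094 -0.52295549] [-0.17  0.07  0.02] 0.18030971985461638
top (array([ 0.4996, -0.2061, -0.316 ,  0.0937,  0.0554]), 149, 0.0013) [array([-0.0019, -0.2794,  0.093 ]), array([ 0.0078, -0.0399,  0.1063])]
scene (array([ 0.4911, -0.2287, -0.2955,  0.0933,  0.0248]), 323, 0.0016) [array([-0.0011, -0.3039,  0.0931]), array([ 0.0037, -0.0641,  0.099 ])]
```

View pics/crop2.png

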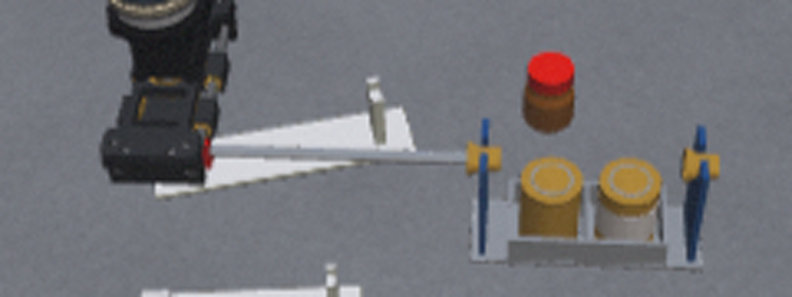

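```bash
cat > chk.py <<'E'
from fit import *
s=read_state();print(s["time_s"],s["position"],s["force"],s["moment"].round(2),s["opening"])
p=s["position"];M=[.58215,.0819,-.2755,.0012]
tc=loc(p[None],np.array(M))[0];hc=tc[1]-.002;print('tcp in carrier',tc.round(4),'handle front y',hc+.02,'tip y',hc+.26)
for n,cc in(("top",[.5836,.0812,-.2755,.0018]),("scene",[.5807,.0826,-.2755,.0007])):
    c=capture(n);Q=loc(cloud(c).reshape(-1,3),np.array(cc));cv2.imwrite(f"pics/{n}_{s['time_s']:.1f}.png",c["frame"][:,:,::-1])
    y=Q[:,1];ok=(y>hc+.024)&(y<hc+.255)&((y<-.11)|(abs(y)<.07)|(y>.11))
    Q=Q[ok&(abs(Q[:,0])<.012)&(abs(Q[:,2]-.095)<.012)]
    f=lambda a:np.hypot(Q[:,0]-a[0]-a[1]*Q[:,1],Q[:,2]-a[2]-a[3]*Q[:,1])-.005
    a=least_squares(f,[0,0,.095,0],loss='soft_l1',f_scale=.001).x
    print(n,len(Q),'slopes',a[[1,3]].round(4),*[(round(a[0]+a[1]*k,4),round(a[2]+a[3]*k,4)) for k in(hc+.02,-.104,.076,hc+.26)])
E
python3 chk.py
```

```text
19.675 [ 0.48905921 -0.24511174  0.10208133] [ 0.03014647  0.93675221 -0.98372996] [-0.14  0.09 -0.01] 0.18197695855704316
tcp in carrier [-0.0006 -0.34    0.1009] handle front y -0.322003214245823 tip y -0.08200321424582302
top 147 slopes [-0.0047  0.0063] (np.float64(0.0001), np.float64(0.0931)) (np.float64(-0.0009), np.float64(0.0944)) (np.float64(-0.0017), np.float64(0.0956)) (np.float64(-0.001), np.float64(0.0946))
scene 273 slopes [-0.0027 -0.0047] (np.float64(0.0004), np.float64(0.0952)) (np.float64(-0.0002), np.float64(0.0942)) (np.float64(-0.0007), np.float64(0.0933)) (np.float64(-0.0003), np.float64(0.0941))
```

Call:
play_rows(
  commands=[
    [[0.0033,0.0115,0],[0,0,0]],
    [[0.0065,0.0231,0],[0,0,0]],
    [[0.0098,0.0346,0],[0,0,0]],
    [[0.0131,0.0462,0],[0,0,0]],
    [[0.0163,0.0577,0],[0,0,0]],
    [[0.0196,0.0693,0],[0,0,0]],
    [[0.0228,0.0808,0],[0,0,0]],
    [[0.0261,0.0924,0],[0,0,0]],
    [[0.0261,0.0924,0],[0,0,0]],
    [[0.0261,0.0924,0],[0,0,0]],
  ],
)

```text
time_s: 21.02
position: [0.5152, -0.1524, 0.102]
tcp_rot: [[0.962, 0.001, 0.272], [-0.272, 0.003, 0.962], [0.0, -1.0, 0.003]]
force: [0.5, 0.5, -0.8]
opening: 0.18
```

```bash
python3 chk.py
```

```text
21.025 [ 0.51520964 -0.15239474  0.10204976] [ 0.49940926  0.5235411  -0.82166973] [-0.12  0.1   0.02] 0.17952316388619824
tcp in carrier [-0.0007 -0.2437  0.1008] handle front y -0.22566898013392755 tip y 0.014331019866072464
top 140 slopes [-0.0005  0.0033] (np.float64(-0.0004), np.float64(0.0939)) (np.float64(-0.0005), np.float64(0.0943)) (np.float64(-0.0006), np.float64(0.0949)) (np.float64(-0.0005), np.float64(0.0947))
scene 254 slopes [0.0008 0.0002] (np.float64(-0.0003), np.float64(0.0943)) (np.float64(-0.0002), np.float64(0.0943)) (np.float64(-0.0), np.float64(0.0944)) (np.float64(-0.0001), np.float64(0.0944))
```

Call:
play_rows(
  commands=[
    [[0.0033,0.0115,0.0005],[0,0,0]],
    [[0.0065,0.0231,0.0005],[0,0,0]],
    [[0.0098,0.0346,0.0005],[0,0,0]],
    [[0.0131,0.0462,0.0005],[0,0,0]],
    [[0.0163,0.0577,0.0005],[0,0,0]],
    [[0.0196,0.0693,0.0005],[0,0,0]],
    [[0.0228,0.0808,0.0005],[0,0,0]],
    [[0.0261,0.0924,0.0005],[0,0,0]],
    [[0.0286,0.101,0.0005],[0,0,0]],
    [[0.0286,0.101,0.0005],[0,0,0]],
  ],
)

```text
time_s: 22.38
position: [0.5438, -0.0506, 0.1025]
tcp_rot: [[0.963, 0.001, 0.271], [-0.271, 0.003, 0.963], [0.0, -1.0, 0.003]]
force: [-0.5, -0.2, -2.8]
opening: 0.181
```

Call:
play_rows(
  commands=[
    [[0,0,0],[0,0,0]],
    [[0,0,0],[0,0,0]],
    [[0,0,0],[0,0,0]],
    [[0,0,0],[0,0,0]],
  ],
)

```text
time_s: 22.88
position: [0.5437, -0.0515, 0.1026]
tcp_rot: [[0.962, 0.001, 0.273], [-0.273, 0.003, 0.962], [0.0, -1.0, 0.003]]
force: [0.2, -0.1, -1.0]
opening: 0.184
```

```bash
python3 chk.py;  python3 - <<'E'
from fit import *
s=capture("scene");t=capture("top")
a=cv2.resize(s["frame"][140:220,240:360],(720,480),interpolation=cv2.INTER_CUBIC);cv2.imwrite("pics/crop3.png",a[:,:,::-1])
Q=loc(cloud(s).reshape(-1,3),np.array([.5807,.0826,-.2755,.0007]))
m=(abs(Q[:,0])<.008)&(abs(Q[:,2]-.095)<.01);y=Q[m,1];print('scene ymax',np.sort(y[(y>.09)&(y<.2)])[-8:].round(4))
for q in((.5914,.1136),(.5734,.05)):print([fit(cloud(c),tin,[*q,0,.005],.042,(.012,.008,.006),False) for c in(s,t)])
E
```

```text
22.875 [ 0.5436922  -0.05150436  0.10256915] [ 0.18207563 -0.13885486 -1.0329239 ] [-0.16  0.08  0.03] 0.18415465320650462
tcp in carrier [-0.0007 -0.1388  0.1014] handle front y -0.12083519608064798 tip y 0.11916480391935202
top 98 slopes [-0.0164 -0.0266] (np.float64(0.0026), np.float64(0.0982)) (np.float64(0.0023), np.float64(0.0977)) (np.float64(-0.0006), np.float64(0.093)) (np.float64(-0.0013), np.float64(0.0918))
scene 195 slopes [-0.0177 -0.0093] (np.float64(0.0024), np.float64(0.0958)) (np.float64(0.0021), np.float64(0.0956)) (np.float64(-0.0011), np.float64(0.094)) (np.float64(-0.0019), np.float64(0.0936))
scene ymax [0.1141 0.1147 0.1147 0.1165 0.1168 0.117  0.1193 0.1199]
[(array([0.5899, 0.1148, 0.    , 0.0049]), 305, 0.0009), (array([ 0.5937,  0.113 , -0.6049,  0.0061]), 166, 0.001)]
[(array([ 0.5729,  0.0506, -0.    ,  0.0053]), 300, 0.0008), (array([ 0.5749,  0.0484, -0.5756,  0.006 ]), 55, 0.0012)]
```

View pics/crop3.png

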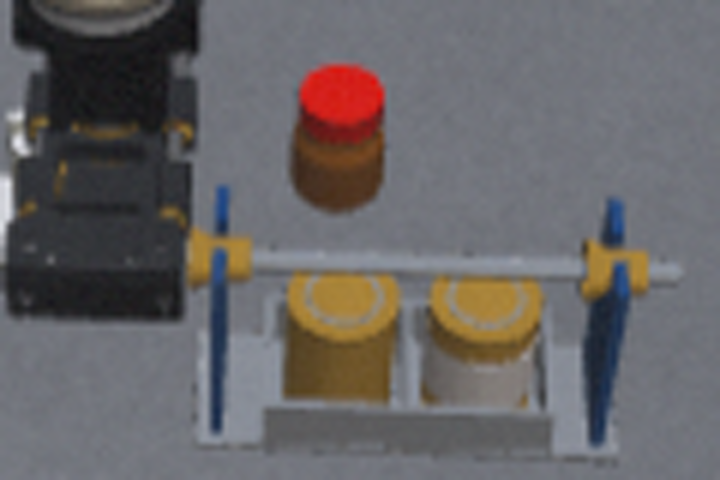

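```bash
sed -i 's/((y<-.11)|(abs(y)<.07)|(y>.11))/((abs(y)<.068)|((y>.109)\&(y<.117)))/' chk.py; python3 chk.py; python3 -c "
from rig import *
print(hand_in())"
```

```text
23.075 [ 0.54369264 -0.05128969  0.1025535 ] [0.37940076 0.22195043 0.48717097] [-0.13  0.08 -0.01] 0.18521681589815792
tcp in carrier [-0.0008 -0.1386  0.1014] handle front y -0.12062849642158623 tip y 0.11937150357841378
top 98 slopes [0.0015 0.0071] (np.float64(-0.0007), np.float64(0.0939)) (np.float64(-0.0007), np.float64(0.094)) (np.float64(-0.0004), np.float64(0.0953)) (np.float64(-0.0004), np.float64(0.0956))
scene 191 slopes [0.0045 0.003 ] (np.float64(-0.0008), np.float64(0.0939)) (np.float64(-0.0007), np.float64(0.0939)) (np.float64(0.0001), np.float64(0.0945)) (np.float64(0.0003), np.float64(0.0946))
the job is handed in; nothing more can be done
None
```

I put the labelled tin in the left cell and the plain tin in the right one, released both, threaded the rod through both bushings, and handed in at about 23 s still holding the handle.

**Last checks before hand-in:**
- **Rod position:** the tip was about 15 mm past the left bushing, and the handle front about 17 mm short of the right one.
- **Alignment:** the axis was within about 1 mm of the bore axis, with slopes under 0.01 rad.
- **Force and grip:** the force on the tool was under 1 N in the final reading, so the rod was not wedged. The opening of 16 mm matches the handle width.
- **Tins:** both were seated upright, within about 2–3 mm of their cell centres.
- **Jar, beaker and flat tin:** I never moved near them. The jar stood in place in the last picture. I did not re-measure any of them at the end.

**Disagreements:**
- The two cameras disagreed by a steady 2–3 mm in world x (1–2 mm in y), so I compared objects within each camera or averaged the two.
- Two rod fits taken beside the bushings came out skewed, by up to 0.055 rad, because bushing or handle points got into them. With those points left out, the fits agreed with the figures above.

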